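# Flip the finished job's tray flag to green

## Task

Two job trays stand on the suspension bench, each with a red flip flag on its left-hand wall. The tray with the complete shock absorber (blue spring fitted) is finished: with the fingertips push up the free edge of its flag, swing it gently right over its pivot and press it down until it lies flat with the green face up. Only push the flag, never pinch, flick or force it; leave the flag of the tray with the stripped shock showing red, and move nothing else, neither the parts in the trays nor the tin of bolts.

Things in the scene. Friction and masses are not known exactly. Their poses are not given: they have to be found in the camera images.
- tray_done: the finished job's yellow plastic tray, holding the complete shock absorber with the blue spring. 210 mm (its x) by 320 mm (its y), walls 50 mm high and 4 mm thick; it is fixed to the bench. Origin: centre of its underside, on the bench. Its +x axis points from the flagged wall into the tray (roughly to the robot's right, world -y), z up.
- flag_done_pivot (a point): middle of the horizontal pivot pin of the finished tray's flag, 80 mm above the bench, over the tray's left-hand wall; at x = -103, y = 0, z = 80 mm in the tray's frame. The pin runs along the tray's y axis between two steel lugs (50 mm either side, reaching 7 mm above the pin). Two stop bars 12 mm either side of the pin, 2 mm below it, carry the laid-down flag.
- flag_done (a joint): angle of the finished tray's flag about its pivot, rad: 0 = lying level over the bench outside the tray (to the robot's left of the wall), red face (white bar) up, green face down; pi/2 = standing upright; pi = lying level over the tray, green face (white disc) up. Limits 0 and pi. A stiff friction hinge (about 0.07 N m): it stays at any angle where it is left, and needs 1 to 2 N at its free edge. Starts at 0 to 0.2.
- flag_done_edge (a point): middle of the free edge of the finished tray's flag, 82 mm from the pivot. The flag is a plate 4 mm thick, 90 mm wide along the pin, with a black 8 mm round bead along the free edge; 85 g. At angle 0 there is free space under it, down to the bench 78 mm below.
- tray_strip: the other yellow tray, of the same size, frame and make, fixed to the bench, holding a stripped shock (a bare red spring, a steel damper with rod, seals)
- flag_strip_pivot (a point): middle of the pivot pin of the other tray's flag, placed as on the finished tray
- flag_strip (a joint): angle of the other tray's flag, same meaning and make; lies red face up at 0 to 0.2 and must stay so
- flag_strip_edge (a point): middle of the free edge of the other tray's flag, 82 mm from its pivot
- shock_center (a point): centre of the complete shock absorber, loose on the floor of the finished tray, lying along the tray's y: 281 mm long, 56 mm across, its top 60 mm above the bench, so 16 mm under a flag laid over the tray
- spring_center (a point): centre of the bare red spring, loose in the other tray, lying along its y: 150 mm long, 56 mm across
- damper_center (a point): centre of the steel damper with its rod, loose in the other tray, lying along its y: 265 mm long, 36 mm across
- tin_center (a point): centre (half-way up) of the open tin of bolts standing on the bench, nearer the robot than the trays and left of them: 72 mm across, 85 mm tall

How it is judged:
By the outcome, as a careful person would: the job done as asked, in the order asked, and still so for the second after the job is handed in, with the robot touching nothing.
It also fails if it takes over 45 s, if anything falls off the work surface, if the arm or the gripper's body presses on something with over 40 N, if the wrist force passes 120 N, or if a joint passes its speed limit or range.

## Robot

A 6-joint arm with a two-finger parallel gripper is mounted at the origin on the work surface. World frame = base frame: x ahead of the robot, y to its left, z up, the work surface at z = 0. Lengths are in m, angles in rad, forces in N, time in s.
With the tool pointing down it reaches from about 0.35 to 0.775 m from the base axis. Payload 5.5 kg.
Tool frame: the origin (TCP) lies midway between the tips of the shut fingers; the grasp point (between the pads) lies 19 mm behind it; z points along the fingers, y is the line along which they close (so a half turn about z gives the same grasp; the last joint's range is limited). The gripper opens to 85 mm and grips with 20 to 120 N. Pads are 22 mm wide; open, the fingers measure 114 mm over their backs; the gripper's body (76 mm by 85 mm) begins 54 mm behind the grasp point. The pads swing forward as they close: fully open they stand 13 mm farther back than shut.
Start: joints at [-0.14, 0.313, 0.046, 1.304, 0, 1.431], TCP at [0.575, -0, 0.231] pointing down, gripper open.
Joint ranges: [-2.76, 2.76], [-0.86, 1.69], [-1.03, 1.26], [-2.2, 2.34], [-1.47, 1.5], [-3.14, 3.14]. Speed limits (rad/s): [2.57, 2.57, 3.14, 3.14, 3.14, 3.14].

## Interface

Orientations are given as a unit quaternion [w, x, y, z].
In Python, from workcell import env gives the robot as it stands. The module is installed in compiled form; this text tells all that it offers.
- The arm moves only by the tool servo_tool, never from a script. Its argument "increments" is a list of rows, each an object of numbers: "grip": the closure, from 0 (fully open) to 1 (shut); "x", "y", "z": the shift along the tool's x, y, z in mm; "roll": the turn about the tool's z in degrees. In form: [{"grip": .., "x": .., "y": .., "z": .., "roll": ..}, ...]. A call has 1 to 5 rows; each row shifts and turns the commanded pose from where the row before left it, along the tool's axes as they then stand; what a row does not reach is not made up. A row lasts 1/12 s, in which the tool goes at most 41.7 mm and 7.16 degrees, less where a joint would pass 70% of its speed; a pose out of reach is approached as far as the arm can. A call is refused whole if a number of a shift passes 41.7 or a number of a turn 7.16, either way. A call with a gripper value outside its range is refused whole. The fingers move at their own pace and stop on an object; "grip_force" is the grip in N (left out, the last holds). Time passes only in rows, so rows that do not move let the fingers close. It gives the time, the measured TCP pose, the force, the opening and the grip force at its end, in the units of the state.
- env.get_state(): the state, without advancing time (a new reading comes with each control period).
- env.read_camera(name): name is "scene" or "side" or "wrist"; returns the picture (384x512x3 uint8, red, green, blue); there is no depth.
- env.get_calibration(name): a dict with "vertical_fov" (degrees; the focal length in pixels is half the picture's height over the tangent of half this angle, whatever the lens; pixels are square), "cx", "cy" (the principal point, pixels), "rvec" (rotation vector, rad) and "tvec" (3), from world to camera coordinates, as OpenCV has them; the wrist camera has in their place "tool_from_camera" (4x4, takes a point from camera to tool coordinates, whose origin is the TCP and whose axes are the flange's). Camera axes: x right, y down, z forward; pixel columns grow to the right and rows downward; lengths in m; the calibration is good to about 2 mm. A picture is of the moment at which its call begins: read the wrist's pose just before it. get_calibration takes no time and is no camera call.
- env.hand_in(): hands the job in; it is judged then, once.
The state is a dict: "clock": time; "joint_pos": joint angles; "qvel": joint speeds; "tau": joint torques, N m; "tcp_pos": TCP position; "orientation": TCP orientation; "wrist_force": force on the tool from outside, world axes, zero at the start; "ft_torque": the same for the moment, N m; "finger_gap": finger opening in m; "grip_force": force on a finger pad.
Only numpy, scipy, OpenCV 4.12 (cv2) and the standard library are available. Lean on these libraries where they do the work, as an engineer would, in place of code of your own. Each camera call takes 0.05 s, during which the arm holds its last target. There are 200 camera calls.

## Working session

There is one attempt and no reset: what is moved stays moved. The work goes in short steps, Python scripts to look and compute and a tool call to move; the robot and the scene stay as the last step left them, time stands still between calls to the robot, and variables do not carry over. Pictures are saved under pics/ and viewed, at most 10 in all, crops included, and the job is handed in when it is done.

Besides the shell and the picture viewer there is one more tool, called after "Emit:" by a JSON object that holds its "op" and its "data", one argument or row to a line. servo_tool: Moves the arm, as the interface text tells. Its arguments: {"type":"object","properties":{"increments":{"type":"array"},"grip_force":{"type":"number"}},"required":["increments"]}

```bash
mkdir -p pics
cat > h.py <<'E'
import numpy as np, cv2
from workcell import env
def shot(n,f):
    im=env.read_camera(n); cv2.imwrite(f'pics/{f}.png',im[:,:,::-1]); return im
def cam(n):
    c=env.get_calibration(n); f=192/np.tan(np.radians(c['vertical_fov'])/2)
    K=np.array([[f,0,c['cx']],[0,f,c['cy']],[0,0,1]]); R=cv2.Rodrigues(np.array(c['rvec'],float))[0]
    return K,R,np.array(c['tvec'],float).ravel()
def P(n):
    K,R,t=cam(n); return K@np.c_[R,t]
def tri(a,b,n='scene',m='side'):
    X=cv2.triangulatePoints(P(n),P(m),np.array(a,float).reshape(2,1),np.array(b,float).reshape(2,1)); return (X[:3]/X[3]).ravel()
def onz(n,uv,z):
    K,R,t=cam(n); d=R.T@np.linalg.inv(K)@np.r_[uv,1]; c=-R.T@t; return c+d*(z-c[2])/d[2]
def proj(n,X):
    p=P(n)@np.r_[X,1]; return p[:2]/p[2]
E
python3 - <<'E'
from h import *
a=shot('scene','a');b=shot('side','b')
print(env.get_state())
for n in('scene','side'):
    print(env.get_calibration(n))
E
```

```text
{'clock': 0.1, 'joint_pos': array([-1.39608422e-01,  3.13913437e-01,  4.50907143e-02,  1.30361529e+00,
        1.02255113e-05,  1.43119617e+00]), 'qvel': array([ 0.00096087, -0.00141027,  0.00110185, -0.0021746 , -0.00094258,
       -0.0004787 ]), 'tau': array([ 3.58776997e-03, -4.81727242e+01,  2.99244744e+01,  1.27543980e-02,
       -1.12281841e-04,  1.60051752e-05]), 'tcp_pos': array([5.74537811e-01, 5.35769701e-05, 2.30504036e-01]), 'orientation': array([-6.58622304e-04,  7.07109469e-01,  7.07103617e-01, -4.89928309e-04]), 'wrist_force': array([0.48932085, 0.13846577, 0.24837677]), 'ft_torque': array([-0.02897222,  0.01213059, -0.05113268]), 'grip_force': 0.0, 'finger_gap': 0.08546850331694626}
{'vertical_fov': 43.23446689505681, 'cx': 254.65650439780984, 'cy': 200.3907280738375, 'rvec': array([ 1.98863138,  1.76909464, -0.52435124]), 'tvec': array([-0.11958548, -0.35287769,  1.69169595])}
{'vertical_fov': 57.54884360213798, 'cx': 252.93781033372346, 'cy': 193.13135067131478, 'rvec': array([ 0.04731844, -2.90511654,  1.12601832]), 'tvec': array([0.45519776, 0.0035654 , 1.0382822 ])}
```

View pics/a.png

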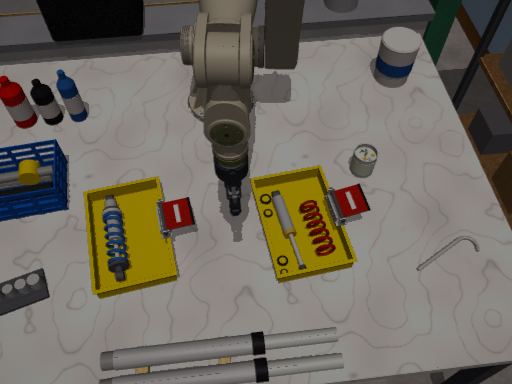

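View pics/b.png

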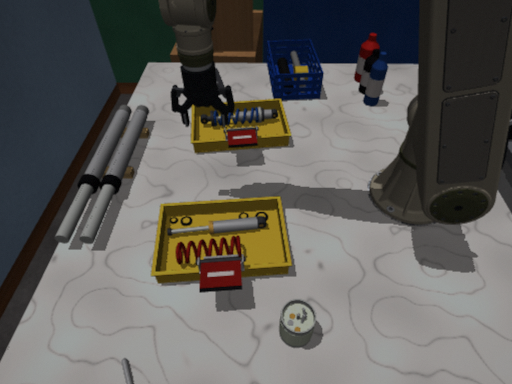

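The scene view shows the finished tray (blue spring) on the left, its flag near (178,215). In the side view that flag is near (242,137). The stripped tray is at (300,220) in the scene view. I'll zoom in on the finished tray's flag.

Run:
```python
from h import *
a=cv2.imread('pics/a.png');b=cv2.imread('pics/b.png')
A=cv2.resize(a[170:300,80:210],None,fx=4,fy=4,interpolation=2)[:,:400*2]
B=cv2.resize(b[90:160,185:295],None,fx=5,fy=5,interpolation=2)
A=cv2.resize(a[190:245,145:205],None,fx=7,fy=7,interpolation=2)
B=cv2.resize(b[115:155,215:265],None,fx=7,fy=7,interpolation=2)
c=np.zeros((400,790,3),np.uint8);c[:385,:420]=A;c[:280,430:780]=B
cv2.imwrite('pics/c.png',c)
```

```text
(no output)
```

View pics/c.png

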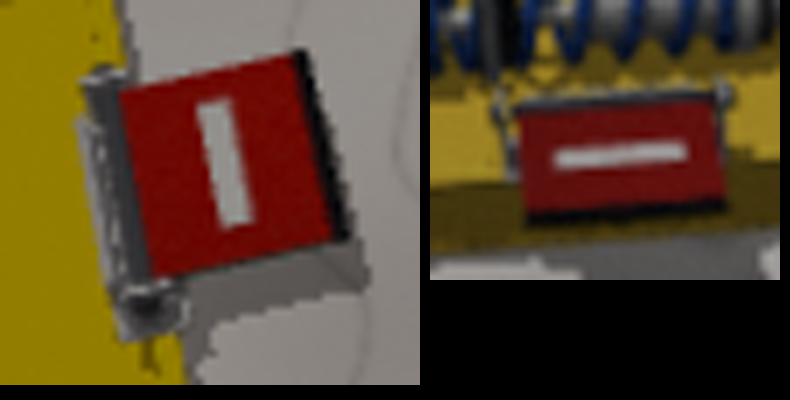

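The crop shows the flag red face up. Its black edge bead runs from scene (188.1,197.4) to (193.9,224.3), and in the side view from (257.1,144.3) to (228.9,146.4).

Run:
```python
from h import *
s=lambda u,v:(145+u/7,190+v/7)
d=lambda u,v:(215+(u-430)/7,115+v/7)
for n,p,q in[('edge near',(304,54),(725,206)),('edge far',(342,240),(527,220)),('hinge near',(122,92),(718,102)),('hinge far',(152,276),(520,112)),('bar a',(215,100),(686,152)),('bar b',(238,225),(556,159))]:
    X=tri(s(*p),d(*q)); print(n,X.round(4),(proj('scene',X)-s(*p)).round(1),(proj('side',X)-d(*q)).round(1), onz('scene',s(*p),.085).round(4))
# tray corners rims scene, z=.05
for p in [(85,190),(158,179),(177,281),(97,293)]: print(onz('scene',p,.05).round(3))
c=env.get_calibration('wrist');print(c)
```

```text
edge near [ 0.449  -0.1228  0.0773] [-0.4 -0.6] [-0.9  0.8] [ 0.4564 -0.1212  0.085 ]
edge far [ 0.5367 -0.1122  0.0756] [-0.5 -0.8] [-1.2  1.1] [ 0.5448 -0.1102  0.085 ]
hinge near [ 0.4561 -0.1973  0.0752] [-0.6 -1. ] [-1.4  1.3] [ 0.4661 -0.1942  0.085 ]
hinge far [ 0.5457 -0.1861  0.0779] [-0.5 -0.7] [-1.1  1. ] [ 0.5524 -0.1838  0.085 ]
bar a [ 0.4676 -0.1592  0.0781] [-0.4 -0.6] [-0.9  0.8] [ 0.4743 -0.1574  0.085 ]
bar b [ 0.5266 -0.1522  0.078 ] [-0.5 -0.7] [-1.1  1. ] [ 0.5333 -0.1501  0.085 ]
[ 0.37  -0.424  0.05 ]
[ 0.355 -0.211  0.05 ]
[ 0.69  -0.165  0.05 ]
[ 0.7  -0.37  0.05]
{'vertical_fov': 64.60608284786392, 'cx': 249.26292872756412, 'cy': 193.82141489925823, 'tool_from_camera': array([[ 5.61405131e-05, -9.48178087e-01, -3.17739377e-01,
         8.27444736e-02],
       [ 9.99999391e-01, -2.96840334e-04,  1.06249966e-03,
         8.00587928e-04],
       [-1.10175675e-03, -3.17739244e-01,  9.48177493e-01,
        -1.41512494e-01],
       [ 0.00000000e+00,  0.00000000e+00,  0.00000000e+00,
         1.00000000e+00]])}
```

Run:
```python
from h import *
w=shot('wrist','w0')
b=cv2.imread('pics/b.png')
B=cv2.resize(b[50:135,160:245],(400,400),interpolation=2)
c=np.hstack([B,cv2.resize(w[:,:,::-1],(400,300),interpolation=cv2.INTER_AREA) if 0 else cv2.copyMakeBorder(cv2.resize(w[:,:,::-1],(400,300)),0,100,0,0,0)])
cv2.imwrite('pics/d.png',c)
```

```text
(no output)
```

View pics/d.png

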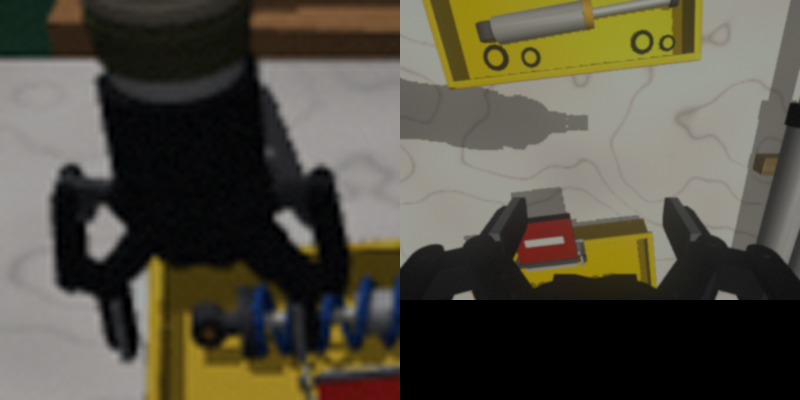

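Emit:
{"op": "servo_tool", "data": {
  "increments": [
    {"grip": 1, "x": 0, "y": 0, "z": 0, "roll": -6.9},
    {"grip": 1, "x": -18, "y": -23, "z": 10, "roll": 0},
    {"grip": 1, "x": -18, "y": -23, "z": 10, "roll": 0},
    {"grip": 1, "x": -18, "y": -23, "z": 10, "roll": 0},
    {"grip": 1, "x": -17, "y": -24, "z": 10, "roll": 0}
  ],
  "grip_force": 30
}}

```text
clock: 0.57
tcp_pos: [0.4903, -0.0822, 0.1905]
orientation: [-0.0, 0.663, 0.749, -0.0]
wrist_force: [0.5, -0.8, 0.4]
finger_gap: 0.0256
grip_force: 0.0
```

Emit:
{"op": "servo_tool", "data": {
  "increments": [
    {"grip": 1, "x": 0, "y": 0, "z": 30, "roll": 0},
    {"grip": 1, "x": 0, "y": 0, "z": 30, "roll": 0},
    {"grip": 1, "x": 0, "y": 0, "z": 30, "roll": 0},
    {"grip": 1, "x": 0, "y": 0, "z": 20, "roll": 0},
    {"grip": 1, "x": 0, "y": 0, "z": 0, "roll": 0}
  ]
}}

```text
clock: 0.98
tcp_pos: [0.4876, -0.0806, 0.0771]
orientation: [-0.004, 0.663, 0.748, -0.002]
wrist_force: [-0.3, 0.6, -0.5]
finger_gap: 0.0001
grip_force: 0.0
```

Run:
```python
from h import *
print(env.get_state())
a=shot('scene','a2');b=shot('side','b2');w=shot('wrist','w2')
A=cv2.resize(a[::,:,::-1][180:255,140:230],(400,333),interpolation=2)
B=cv2.resize(b[:,:,::-1][85:165,200:296],(400,333),interpolation=2)
cv2.imwrite('pics/e.png',np.hstack([A,B]))
```

```text
{'clock': 0.9833, 'joint_pos': array([-3.26483391e-01,  2.70224081e-01, -4.12220140e-01,  8.96511752e-01,
        1.25268851e-05,  1.12428479e+00]), 'qvel': array([ 0.00348526, -0.03986213,  0.07756934,  0.09035765, -0.00110692,
       -0.00074322]), 'tau': array([-2.43355930e-01, -4.19045126e+01,  2.67047864e+01, -1.26753319e+00,
       -3.12325494e-03,  1.52740063e-05]), 'tcp_pos': array([ 0.487567  , -0.08062481,  0.07707808]), 'orientation': array([-0.00376193,  0.66341738,  0.74823842, -0.00157885]), 'wrist_force': array([-0.33279529,  0.5504812 , -0.52356883]), 'ft_torque': array([-0.04553316, -0.00703765, -0.01088382]), 'grip_force': 0.0, 'finger_gap': 0.00014179536623957752}
```

View pics/e.png

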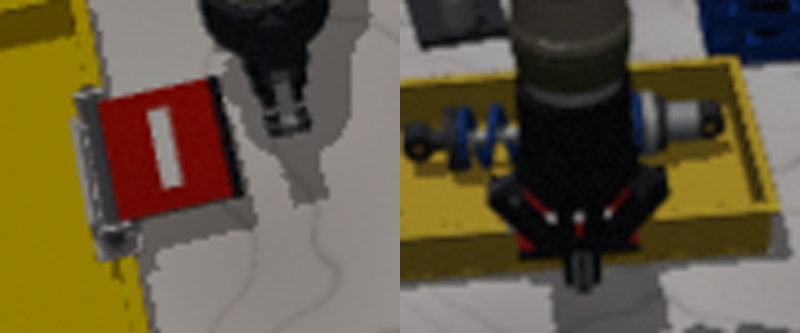

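The fingers are shut and outside the bead, about centred on the flag edge. Next I lower slightly and creep in.

Emit:
{"op": "servo_tool", "data": {
  "increments": [
    {"grip": 1, "x": -8, "y": 0, "z": 12, "roll": 0},
    {"grip": 1, "x": -7, "y": 2, "z": 0, "roll": 0},
    {"grip": 1, "x": -3, "y": 0, "z": 0, "roll": 0},
    {"grip": 1, "x": 0, "y": 0, "z": 0, "roll": 0}
  ]
}}

```text
clock: 1.47
tcp_pos: [0.4968, -0.1004, 0.0708]
orientation: [0.001, 0.664, 0.748, 0.0]
wrist_force: [-0.0, -0.1, 0.6]
finger_gap: -0.0002
grip_force: 0.0
```

Emit:
{"op": "servo_tool", "data": {
  "increments": [
    {"grip": 1, "x": -2, "y": 0, "z": 0, "roll": 0},
    {"grip": 1, "x": 0, "y": 0, "z": 0, "roll": 0}
  ]
}}

```text
clock: 1.63
tcp_pos: [0.4962, -0.1016, 0.0701]
orientation: [0.001, 0.663, 0.748, 0.0]
wrist_force: [-0.3, 0.3, -0.1]
finger_gap: 0.0
grip_force: 0.0
```

Emit:
{"op": "servo_tool", "data": {
  "increments": [
    {"grip": 1, "x": -2, "y": 0, "z": 0, "roll": 0},
    {"grip": 1, "x": 0, "y": 0, "z": 0, "roll": 0}
  ]
}}

```text
clock: 1.8
tcp_pos: [0.496, -0.1032, 0.0696]
orientation: [0.0, 0.663, 0.748, 0.0]
wrist_force: [-0.4, -0.5, -0.6]
finger_gap: 0.0002
grip_force: 0.1
```

Emit:
{"op": "servo_tool", "data": {
  "increments": [
    {"grip": 1, "x": -2, "y": 0, "z": 0, "roll": 0},
    {"grip": 1, "x": 0, "y": 0, "z": 0, "roll": 0}
  ]
}}

```text
clock: 1.97
tcp_pos: [0.4959, -0.1036, 0.0692]
orientation: [-0.001, 0.663, 0.749, 0.001]
wrist_force: [0.6, 6.3, 1.7]
finger_gap: 0.0001
grip_force: 3.1
```

Contact at about 6 N, along +y. Now I drag the edge up along the arc and watch the force.

Emit:
{"op": "servo_tool", "data": {
  "increments": [
    {"grip": 1, "x": 0, "y": 0, "z": -3, "roll": 0},
    {"grip": 1, "x": 0, "y": 0, "z": 0, "roll": 0}
  ]
}}

```text
clock: 2.13
tcp_pos: [0.4958, -0.1036, 0.0722]
orientation: [-0.001, 0.663, 0.749, 0.001]
wrist_force: [0.4, 5.6, 1.5]
finger_gap: 0.0001
grip_force: 2.7
```

Emit:
{"op": "servo_tool", "data": {
  "increments": [
    {"grip": 1, "x": -0.3, "y": 0, "z": -4, "roll": 0},
    {"grip": 1, "x": 0, "y": 0, "z": 0, "roll": 0}
  ]
}}

```text
clock: 2.3
tcp_pos: [0.4958, -0.1039, 0.0764]
orientation: [-0.001, 0.663, 0.749, 0.001]
wrist_force: [0.2, 5.8, 1.7]
finger_gap: -0.0
grip_force: 2.8
```

Run:
```python
from h import *
a=shot('scene','a3');b=shot('side','b3')
A=cv2.resize(a[::,:,::-1][180:255,140:230],(400,333),interpolation=2)
B=cv2.resize(b[:,:,::-1][85:165,200:296],(400,333),interpolation=2)
cv2.imwrite('pics/f.png',np.hstack([A,B]))
```

```text
(no output)
```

View pics/f.png

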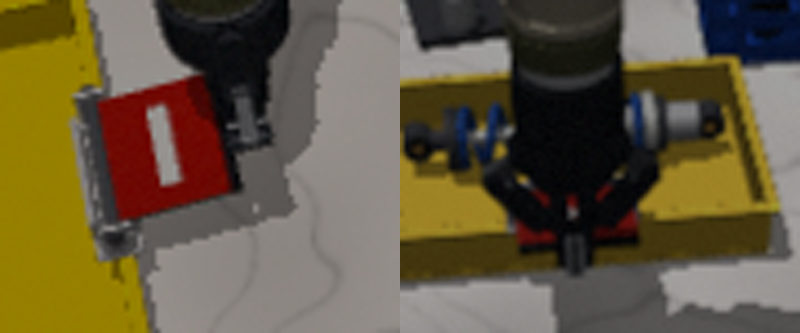

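The bead has risen about 1.5 px in the side crop (left end 255→250 and right end 250→243 at 4x scale), so it seems to be following. I continue along the arc.

Emit:
{"op": "servo_tool", "data": {
  "increments": [
    {"grip": 1, "x": -0.5, "y": 0, "z": -3, "roll": 0},
    {"grip": 1, "x": -0.5, "y": 0, "z": -3, "roll": 0},
    {"grip": 1, "x": -0.5, "y": 0, "z": -3, "roll": 0},
    {"grip": 1, "x": 0, "y": 0, "z": 0, "roll": 0}
  ]
}}

```text
clock: 2.73
tcp_pos: [0.496, -0.1051, 0.0855]
orientation: [-0.001, 0.663, 0.749, 0.001]
wrist_force: [-0.6, 6.3, 0.9]
finger_gap: -0.0001
grip_force: 3.3
```

Emit:
{"op": "servo_tool", "data": {
  "increments": [
    {"grip": 1, "x": -0.7, "y": 0, "z": -3, "roll": 0},
    {"grip": 1, "x": -0.7, "y": 0, "z": -3, "roll": 0},
    {"grip": 1, "x": -0.8, "y": 0, "z": -3, "roll": 0},
    {"grip": 1, "x": 0, "y": 0, "z": 0, "roll": 0}
  ]
}}

```text
clock: 3.07
tcp_pos: [0.4963, -0.1074, 0.0946]
orientation: [-0.001, 0.663, 0.749, 0.001]
wrist_force: [-0.1, 7.6, 2.0]
finger_gap: 0.0
grip_force: 3.2
```

Run:
```python
from h import *
a=shot('scene','a4');b=shot('side','b4')
A=cv2.resize(a[::,:,::-1][180:255,140:230],(400,333),interpolation=2)
B=cv2.resize(b[:,:,::-1][85:165,200:296],(400,333),interpolation=2)
cv2.imwrite('pics/g.png',np.hstack([A,B]))
```

```text
(no output)
```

View pics/g.png

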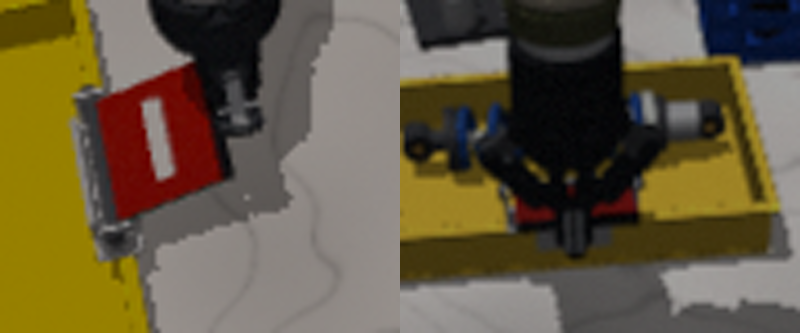

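The flag is following: the shadow has separated and the free edge has risen, now about 0.32 rad. I continue the arc.

Emit:
{"op": "servo_tool", "data": {
  "increments": [
    {"grip": 1, "x": -1.2, "y": 0, "z": -3.3, "roll": 0},
    {"grip": 1, "x": -1.4, "y": 0, "z": -3.3, "roll": 0},
    {"grip": 1, "x": -1.5, "y": 0, "z": -3.3, "roll": 0},
    {"grip": 1, "x": -1.6, "y": 0, "z": -3.3, "roll": 0},
    {"grip": 1, "x": 0, "y": 0, "z": 0, "roll": 0}
  ]
}}

```text
clock: 3.58
tcp_pos: [0.4971, -0.1129, 0.1081]
orientation: [-0.001, 0.663, 0.749, 0.002]
wrist_force: [-0.8, 8.0, 3.8]
finger_gap: -0.0001
grip_force: 3.8
```

Emit:
{"op": "servo_tool", "data": {
  "increments": [
    {"grip": 1, "x": -2, "y": 0, "z": -3.3, "roll": 0},
    {"grip": 1, "x": -2.2, "y": 0, "z": -3.3, "roll": 0},
    {"grip": 1, "x": -2.3, "y": 0, "z": -3.3, "roll": 0},
    {"grip": 1, "x": -2.5, "y": 0, "z": -3.2, "roll": 0},
    {"grip": 1, "x": 0, "y": 0, "z": 0, "roll": 0}
  ]
}}

```text
clock: 4.0
tcp_pos: [0.4985, -0.1217, 0.1216]
orientation: [-0.001, 0.663, 0.749, 0.002]
wrist_force: [-0.4, 7.9, 5.9]
finger_gap: 0.0001
grip_force: 4.3
```

Emit:
{"op": "servo_tool", "data": {
  "increments": [
    {"grip": 1, "x": -2.7, "y": 0, "z": -3, "roll": 0},
    {"grip": 1, "x": -2.8, "y": 0, "z": -2.9, "roll": 0},
    {"grip": 1, "x": -2.9, "y": 0, "z": -2.7, "roll": 0},
    {"grip": 1, "x": -3.1, "y": 0, "z": -2.6, "roll": 0},
    {"grip": 1, "x": 0, "y": 0, "z": 0, "roll": 0}
  ]
}}

```text
clock: 4.42
tcp_pos: [0.5003, -0.1344, 0.1329]
orientation: [0.0, 0.663, 0.749, 0.001]
wrist_force: [0.3, 4.6, 3.7]
finger_gap: 0.0001
grip_force: 2.0
```

Run:
```python
from h import *
a=shot('scene','a5');b=shot('side','b5')
A=cv2.resize(a[::,:,::-1][180:255,140:230],(400,333),interpolation=2)
B=cv2.resize(b[:,:,::-1][85:165,200:296],(400,333),interpolation=2)
cv2.imwrite('pics/i.png',np.hstack([A,B]))
```

```text
(no output)
```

View pics/i.png

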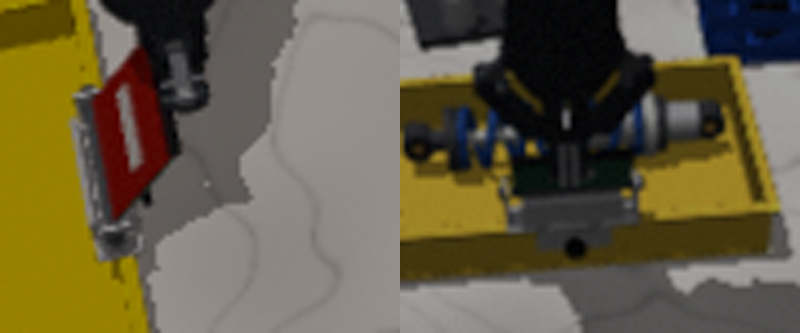

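The flag stands at about 0.9 rad with its green underside facing the side camera. Forces are low, so I carry on to vertical.

Emit:
{"op": "servo_tool", "data": {
  "increments": [
    {"grip": 1, "x": -3.2, "y": 0, "z": -2.6, "roll": 0},
    {"grip": 1, "x": -3.3, "y": 0, "z": -2.4, "roll": 0},
    {"grip": 1, "x": -3.4, "y": 0, "z": -2.2, "roll": 0},
    {"grip": 1, "x": -3.5, "y": 0, "z": -2, "roll": 0},
    {"grip": 1, "x": 0, "y": 0, "z": 0, "roll": 0}
  ]
}}

```text
clock: 4.93
tcp_pos: [0.5016, -0.1498, 0.1414]
orientation: [0.001, 0.664, 0.748, -0.0]
wrist_force: [-0.6, -0.5, -0.4]
finger_gap: -0.0
grip_force: 0.1
```

Emit:
{"op": "servo_tool", "data": {
  "increments": [
    {"grip": 1, "x": -3.6, "y": 0, "z": -1.8, "roll": 0},
    {"grip": 1, "x": -3.7, "y": 0, "z": -1.5, "roll": 0},
    {"grip": 1, "x": -3.8, "y": 0, "z": -1.2, "roll": 0},
    {"grip": 1, "x": -3.8, "y": 0, "z": -1, "roll": 0},
    {"grip": 1, "x": 0, "y": 0, "z": 0, "roll": 0}
  ]
}}

```text
clock: 5.35
tcp_pos: [0.5033, -0.1644, 0.1467]
orientation: [0.0, 0.664, 0.748, -0.0]
wrist_force: [0.5, -0.7, 0.3]
finger_gap: -0.0002
grip_force: 0.0
```

Emit:
{"op": "servo_tool", "data": {
  "increments": [
    {"grip": 1, "x": -4, "y": 0, "z": -0.8, "roll": 0},
    {"grip": 1, "x": -4, "y": 0, "z": -0.5, "roll": 0},
    {"grip": 1, "x": -4, "y": 0, "z": -0.2, "roll": 0},
    {"grip": 1, "x": -4, "y": 0, "z": 0, "roll": 0},
    {"grip": 1, "x": 0, "y": 0, "z": 0, "roll": 0}
  ]
}}

```text
clock: 5.77
tcp_pos: [0.5052, -0.1802, 0.148]
orientation: [0.0, 0.664, 0.748, -0.0]
wrist_force: [-0.0, -0.1, 0.5]
finger_gap: -0.0002
grip_force: 0.0
```

Run:
```python
from h import *
a=shot('scene','a6');b=shot('side','b6')
A=cv2.resize(a[::,:,::-1][180:255,140:230],(400,333),interpolation=2)
B=cv2.resize(b[:,:,::-1][85:165,200:296],(400,333),interpolation=2)
cv2.imwrite('pics/j.png',np.hstack([A,B]))
```

```text
(no output)
```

View pics/j.png

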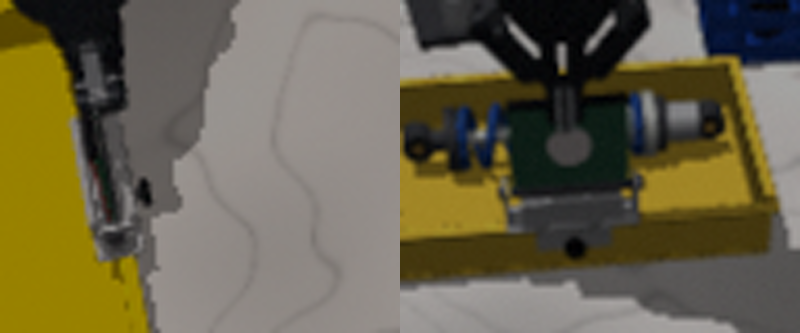

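The flag is upright (green face with white disc toward the side camera, at (570,145) in the crop) and the finger is just outside it. I push it over the top and follow down with the fingertip.

Emit:
{"op": "servo_tool", "data": {
  "increments": [
    {"grip": 1, "x": -3.4, "y": 0, "z": 1, "roll": 0},
    {"grip": 1, "x": -3.4, "y": 0, "z": 1.5, "roll": 0},
    {"grip": 1, "x": -3.4, "y": 0, "z": 2, "roll": 0},
    {"grip": 1, "x": -3.4, "y": 0, "z": 2, "roll": 0},
    {"grip": 1, "x": 0, "y": 0, "z": 0, "roll": 0}
  ]
}}

```text
clock: 6.28
tcp_pos: [0.5067, -0.1934, 0.1409]
orientation: [-0.0, 0.663, 0.748, -0.0]
wrist_force: [-0.2, -0.3, -0.3]
finger_gap: -0.0
grip_force: 0.0
```

Emit:
{"op": "servo_tool", "data": {
  "increments": [
    {"grip": 1, "x": -2.6, "y": 0, "z": 1.8, "roll": 0},
    {"grip": 1, "x": -2.6, "y": 0, "z": 2, "roll": 0},
    {"grip": 1, "x": -2.6, "y": 0, "z": 2.1, "roll": 0},
    {"grip": 1, "x": 0, "y": 0, "z": 0, "roll": 0}
  ]
}}

```text
clock: 6.62
tcp_pos: [0.5076, -0.2009, 0.1351]
orientation: [-0.0, 0.663, 0.748, -0.0]
wrist_force: [-0.6, 0.1, -0.3]
finger_gap: -0.0002
grip_force: 0.0
```

Emit:
{"op": "servo_tool", "data": {
  "increments": [
    {"grip": 1, "x": -3.2, "y": 0, "z": 1.2, "roll": 0},
    {"grip": 1, "x": -3.2, "y": 0, "z": 1.3, "roll": 0},
    {"grip": 1, "x": -3.2, "y": 0, "z": 1.5, "roll": 0},
    {"grip": 1, "x": -3.1, "y": 0, "z": 1.6, "roll": 0},
    {"grip": 1, "x": -3, "y": 0, "z": 1.8, "roll": 0}
  ]
}}

```text
clock: 7.03
tcp_pos: [0.5097, -0.2165, 0.1281]
orientation: [0.0, 0.663, 0.748, 0.0]
wrist_force: [-0.3, -0.0, 1.2]
finger_gap: 0.0002
grip_force: 0.5
```

Emit:
{"op": "servo_tool", "data": {
  "increments": [
    {"grip": 1, "x": -2.8, "y": 0, "z": 2, "roll": 0},
    {"grip": 1, "x": -2.7, "y": 0, "z": 2.2, "roll": 0},
    {"grip": 1, "x": -2.6, "y": 0, "z": 2.4, "roll": 0},
    {"grip": 1, "x": -2.4, "y": 0, "z": 2.5, "roll": 0},
    {"grip": 1, "x": -2.3, "y": 0, "z": 2.7, "roll": 0}
  ]
}}

```text
clock: 7.45
tcp_pos: [0.5111, -0.2291, 0.1162]
orientation: [0.0, 0.663, 0.748, -0.0]
wrist_force: [0.3, -0.4, 1.7]
finger_gap: 0.0001
grip_force: 0.5
```

Emit:
{"op": "servo_tool", "data": {
  "increments": [
    {"grip": 1, "x": -2.1, "y": 0, "z": 2.8, "roll": 0},
    {"grip": 1, "x": -1.9, "y": 0, "z": 2.9, "roll": 0},
    {"grip": 1, "x": -1.7, "y": 0, "z": 3, "roll": 0},
    {"grip": 1, "x": -1.5, "y": 0, "z": 3.1, "roll": 0},
    {"grip": 1, "x": -1.3, "y": 0, "z": 3.2, "roll": 0}
  ]
}}

```text
clock: 7.87
tcp_pos: [0.5121, -0.2374, 0.1011]
orientation: [0.0, 0.663, 0.748, -0.0]
wrist_force: [-0.2, -0.8, 1.1]
finger_gap: -0.0002
grip_force: 0.4
```

Emit:
{"op": "servo_tool", "data": {
  "increments": [
    {"grip": 1, "x": -1, "y": 0, "z": 3, "roll": 0},
    {"grip": 1, "x": -0.8, "y": 0, "z": 3, "roll": 0},
    {"grip": 1, "x": -0.7, "y": 0, "z": 3, "roll": 0},
    {"grip": 1, "x": -0.5, "y": 0, "z": 2.1, "roll": 0},
    {"grip": 1, "x": 0, "y": 0, "z": 0, "roll": 0}
  ]
}}

```text
clock: 8.28
tcp_pos: [0.5121, -0.24, 0.0897]
orientation: [-0.0, 0.663, 0.748, -0.0]
wrist_force: [-0.4, 0.1, 0.3]
finger_gap: 0.0001
grip_force: 0.0
```

Emit:
{"op": "servo_tool", "data": {
  "increments": [
    {"grip": 1, "x": -0.5, "y": 0, "z": 2, "roll": 0},
    {"grip": 1, "x": -0.3, "y": 0, "z": 2, "roll": 0},
    {"grip": 1, "x": 0, "y": 0, "z": 1.5, "roll": 0},
    {"grip": 1, "x": 0, "y": 0, "z": 1, "roll": 0},
    {"grip": 1, "x": 0, "y": 0, "z": 0, "roll": 0}
  ]
}}

```text
clock: 8.7
tcp_pos: [0.5124, -0.2409, 0.0836]
orientation: [-0.0, 0.663, 0.748, -0.0]
wrist_force: [0.3, -0.2, -0.6]
finger_gap: 0.0002
grip_force: 0.0
```

Now I press lightly in small steps until there is firm contact.

Emit:
{"op": "servo_tool", "data": {
  "increments": [
    {"grip": 1, "x": 0, "y": 0, "z": 1, "roll": 0},
    {"grip": 1, "x": 0, "y": 0, "z": 0, "roll": 0}
  ]
}}

```text
clock: 8.87
tcp_pos: [0.5126, -0.241, 0.0827]
orientation: [0.0, 0.663, 0.748, 0.0]
wrist_force: [-0.7, -0.1, 0.5]
finger_gap: -0.0003
grip_force: 0.0
```

Emit:
{"op": "servo_tool", "data": {
  "increments": [
    {"grip": 1, "x": 0, "y": 0, "z": 1, "roll": 0},
    {"grip": 1, "x": 0, "y": 0, "z": 0, "roll": 0}
  ]
}}

```text
clock: 9.03
tcp_pos: [0.5126, -0.241, 0.0821]
orientation: [0.0, 0.663, 0.748, 0.0]
wrist_force: [0.1, 0.7, 1.8]
finger_gap: 0.0001
grip_force: 0.9
```

Emit:
{"op": "servo_tool", "data": {
  "increments": [
    {"grip": 1, "x": 0, "y": 0, "z": 0.6, "roll": 0},
    {"grip": 1, "x": 0, "y": 0, "z": 0, "roll": 0}
  ]
}}

```text
clock: 9.2
tcp_pos: [0.5127, -0.2411, 0.082]
orientation: [0.0, 0.663, 0.748, 0.0]
wrist_force: [-0.7, 0.0, 6.4]
finger_gap: -0.0002
grip_force: 3.0
```

Emit:
{"op": "servo_tool", "data": {
  "increments": [
    {"grip": 1, "x": 0, "y": 0, "z": 0.6, "roll": 0},
    {"grip": 1, "x": 0, "y": 0, "z": 0, "roll": 0}
  ]
}}

```text
clock: 9.37
tcp_pos: [0.5127, -0.2411, 0.0819]
orientation: [0.001, 0.663, 0.748, 0.0]
wrist_force: [-3.2, 0.5, 9.0]
finger_gap: 0.0003
grip_force: 4.8
```

The force climbs with no further motion at z = 0.082, so the flag is on its stop. I retract and check.

Emit:
{"op": "servo_tool", "data": {
  "increments": [
    {"grip": 1, "x": 0, "y": 0, "z": -4, "roll": 0},
    {"grip": 1, "x": 0, "y": 0, "z": -20, "roll": 0},
    {"grip": 1, "x": 0, "y": 0, "z": -35, "roll": 0},
    {"grip": 1, "x": 0, "y": 0, "z": -35, "roll": 0},
    {"grip": 1, "x": 25, "y": 0, "z": -20, "roll": 0}
  ]
}}

```text
clock: 9.78
tcp_pos: [0.5115, -0.2199, 0.1981]
orientation: [0.003, 0.665, 0.747, 0.0]
wrist_force: [0.9, -0.8, 0.3]
finger_gap: -0.0001
grip_force: 0.0
```

Emit:
{"op": "servo_tool", "data": {
  "increments": [
    {"grip": 1, "x": 35, "y": 0, "z": 0, "roll": 0},
    {"grip": 1, "x": 35, "y": 0, "z": 0, "roll": 0},
    {"grip": 1, "x": 35, "y": 0, "z": 0, "roll": 0},
    {"grip": 1, "x": 0, "y": 0, "z": 0, "roll": 0},
    {"grip": 1, "x": 0, "y": 0, "z": 0, "roll": 0}
  ]
}}

```text
clock: 10.2
tcp_pos: [0.4967, -0.1103, 0.1949]
orientation: [0.0, 0.662, 0.749, 0.0]
wrist_force: [0.3, -0.7, -0.1]
finger_gap: -0.0001
grip_force: 0.0
```

Run:
```python
from h import *
a=shot('scene','a7');b=shot('side','b7')
A=cv2.resize(a[::,:,::-1][150:300,75:380],(790,388),interpolation=2)
B=cv2.resize(b[:,:,::-1][90:165,180:330],(420,210),interpolation=2)
c=np.zeros((600,790,3),np.uint8);c[:388]=A;c[389:599,:420]=B
cv2.imwrite('pics/k.png',c)
```

```text
(no output)
```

View pics/k.png

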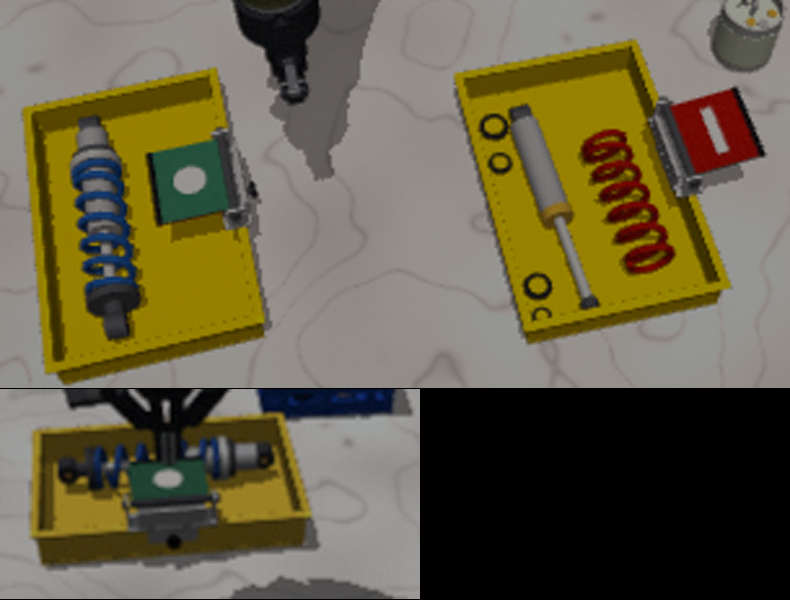

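The finished tray's flag lies flat with the green face up, its disc at (190,180) in the crop. The other flag is still red, and the shock, the stripped parts and the tin are undisturbed.

```bash
python3 -c "
from workcell import env
print(env.hand_in())"
```

```text
the job is handed in; nothing more can be done
None
```

The finished tray's flag now lies flat with its green face up, the stripped tray's flag still shows red, nothing else looked moved in the last pictures, and the job was handed in at about 10 s on the robot's clock.

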